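# Set fresh plaster work out to dry and wind the drying timer

## Robot

A 6-joint arm with a two-finger parallel gripper is mounted at the origin on the work surface. World frame = base frame: x ahead of the robot, y to its left, z up, the work surface at z = 0. Lengths are in m, angles in rad, forces in N, time in s.
With the tool pointing down it reaches from about 0.3 to 0.85 m from the base axis. Payload 4.2 kg.
Tool frame: the origin (TCP) lies at the centre of the arm's flange, where the gripper is bolted on; the fingertips stand tip_reach ahead of it and the grasp point (between the pads) lies 172 mm ahead of it (tip_reach is the distance from the TCP to the fingertips, in m); z points along the fingers, y is the line along which they close (so a half turn about z gives the same grasp; the last joint's range is limited). The gripper opens to 91 mm and grips with 3 to 60 N. Pads are 32 mm wide; open, the fingers measure 118 mm over their backs; the gripper's body (76 mm by 178 mm) begins 60 mm behind the grasp point.
Start: joints at [1.132, 0.32, 1.565, -0, 1.257, -0.02], TCP at [0.234, 0.525, 0.405] pointing down, gripper open.
Joint ranges: [-3.11, 3.11], [-0.84, 2.01], [0.21, 2.61], [-1.34, 4.49], [0.05, 2.63], [-2.56, 2.56]. Speed limits (rad/s): [2.57, 2.57, 3.14, 3.14, 3.14, 3.14].

## Interface

Orientations are given as a unit quaternion [x, y, z, w].
In Python, from plant import state, read_camera, camera_info, hand_in, look_for, tip_reach gives the robot as it stands. The module is installed in compiled form; this text tells all that it offers.
- The arm moves only by the tool servo_tool, never from a script. Its argument "rows" is a list of rows, each an object of numbers: "x", "y", "z": the shift along the tool's x, y, z in units of 500 mm (1.0 is 500 mm); "yaw": the turn about the tool's z in units of 90 degrees (1.0 is 90 degrees). In form: [{"x": .., "y": .., "z": .., "yaw": ..}, ...]. A call has 1 to 12 rows; each row is the pose to reach, as a shift and turn from the pose commanded when the call began, along the tool's axes at that moment; what a row does not reach only later rows make up. A row lasts 1/8 s, in which the tool goes at most 62.5 mm and 10.7 degrees, less where a joint would pass 70% of its speed; a pose out of reach is approached as far as the arm can. A call with a number of a shift or a turn outside -1 to 1 is refused whole. A call with a gripper value outside its range is refused whole. "claw" is the opening, from 0 (shut) to 1 (fully open), set as the call begins (left out, the last holds). The fingers move at their own pace and stop on an object; the grip force is fixed at half the most. Time passes only in rows, so rows that repeat a pose let the fingers close. It gives the time, the measured TCP pose, the force, the opening and the grip force at its end, in the units of the state.
- state(): the state, without advancing time (a new reading comes with each control period).
- read_camera(name): name is "side" or "top" or "wrist"; returns (picture, depth): 480x640x3 uint8, red, green, blue; 480x640 float32, m along the optical axis (not along the pixel's ray), 0 where there is no reading.
- camera_info(name): a dict with "fx", "fy", "cx", "cy" (pixels), "R" (3x3) and "t" (3): a world point X has camera coordinates R X + t. Camera axes: x right, y down, z forward; pixel columns grow to the right and rows downward; lengths in m; the calibration is good to about 2 mm. A picture is of the moment at which its call begins: read the wrist's pose just before it. camera_info takes no time and is no camera call; for the wrist camera it gives the pose at the moment of the call.
- hand_in(): hands the job in; it is judged then, once.
Trained networks look in the newest picture that a camera, given by its name, has taken for a name from the list of things; names that differ only in an ending like _2 or _b are one class to them, and where a whole thing is asked for, a point or a joint stands for the part that bears it (a point fixed in the world has none). Each returns a list of dicts, best first, with "conf" (0 to 1); they miss things now and then, are a little off and sometimes report something else, mostly with a low value. They report only what shows in the picture. A call takes as long as a camera call. They do not tell look-alikes from the thing itself.
- look_for(camera, target): "xyz" ([x, y, z] in m, in world coordinates, good to about 4 mm: the middle of the surface that is visible of it).
The state is a dict: "clock": time; "q": joint angles; "qvel": joint speeds; "tau": joint torques, N m; "ee_pos": TCP position; "orientation": TCP orientation; "ft_force": force on the tool from outside, world axes, zero at the start; "torque": the same for the moment, N m; "grip_width": finger opening in m; "gripper_force": force on a finger pad.
Only numpy, scipy, OpenCV 4.12 (cv2) and the standard library are available. Lean on these libraries where they do the work, as an engineer would, in place of code of your own. Each camera call takes 0.05 s, during which the arm holds its last target. There are 200 camera calls.

## Task

Set the damp plaster work out to dry: first stand the white stepped cup model upright and centred on the small cork pad of the pedestal, then lay the white mould half, recess up, lengthwise and centred along the narrow sloping strip with its lower end against the yellow ledge. Set both down gently without tipping them, and only then wind the timer's red key clockwise, a part-turn at a time, all the way to its stop. Leave the gouge, the jar and the blue cone where they are.

Things in the scene. Friction and masses are not known exactly. Their poses are not given: they have to be found in the camera images.
- model: White plaster cup model, stepped and round, 110 mm tall, about 0.4 kg, standing upright. Origin at the centre of its underside, z up its axis. Radius 44 mm for z 0 to 22, 36 mm to 50, tapering to 30 mm at 66, then a spigot of 40 mm diameter from 66 (flat shoulder) to 110 mm: grip the spigot from above, fingertips above the shoulder.
- mould: White plaster mould half, a rectangular slab 150 (its x) x 55 (its y) x 24 mm (its z), about 0.24 kg, lying flat on the bench with a shallow grey recess marking on its top face. Origin at the centre of its underside, z out of the recess face. The two ends count alike; grip it across the 55 mm width.
- pedestal: Drying pedestal fixed to the bench: blue foot of 100 mm diameter and 12 mm high, thin 24 mm post, and a flat round cork pad of 44 mm diameter whose top is 110 mm above the bench. Origin at the centre of the foot's underside, z up.
- pedestal_top (a point): Centre of the top of the pedestal's cork pad, 110 mm above the bench; z up.
- deck: Sloping wooden strip of the fixed drying rack (blue posts, foot 170 x 70 x 12 mm): 36 mm wide, flat top 160 mm long uphill from a yellow ledge 14 mm high, 12 mm thick. Origin mid-width on the top face at the ledge's uphill face, 65 mm above the bench. x uphill along the strip (slope 0.35 rad), y across, z square to the top face. Low end faces the robot, turned at most 0.3 rad.
- timer: Clockwork timer fixed to the bench: grey box 100 x 100 x 55 mm with a white dial on top; the winding key stands upright at the centre. Origin at the centre of its underside, z up.
- key_grip (a point): Centre of the key's flat red blade, on the vertical turning axis, 98 mm above the bench. Blade 60 mm long (this point's x), 9 mm thick (its y, the direction to grip), 34 mm tall (17 mm above and below this point); it turns with the key. 20 mm of clear space lies between blade and collar below.
- key (a joint): Winding angle of the key in rad: 0 is run down, it grows as the key turns clockwise seen from above and ends at the stop at 3.5. Starts between 0.4 and 1.2. The sprung key resists with about 0.07 to 0.1 N m and stays where it is left.
- gouge: Turning gouge 205 mm long lying on the bench, wooden handle 26 mm thick; leave it alone. Origin near its middle at bench height, x along it towards the blade.
- jar: Closed jar with a green band and grey lid, 66 mm diameter, 85 mm tall; leave it alone. Origin at the centre of its underside.
- cone: Blue-tinted plaster cone, 72 mm diameter at the foot, 95 mm tall; leave it alone. Origin at the centre of its underside.
Not all that is in view belongs to the job. Leave any orange or purple look-alike of the timer alone.

How it is judged:
By the outcome, as a careful person would: the job done as asked, in the order asked, and still so for the second after the job is handed in, with the robot touching nothing.
It also fails if it takes over 72 s, if anything falls off the work surface, if the arm or the gripper's body presses on something with over 40 N, if the wrist force passes 120 N, or if a joint passes its speed limit or range.

## Working session

There is one attempt and no reset: what is moved stays moved. The work goes in short steps, Python scripts to look and compute and a tool call to move; the robot and the scene stay as the last step left them, time stands still between calls to the robot, and variables do not carry over. Pictures are saved under pics/ and viewed, at most 10 in all, crops included, and the job is handed in when it is done.

Besides the shell and the picture viewer there is one more tool, called after "Request:" in YAML: its name, and indented under it one key for each argument. servo_tool: Moves the arm, as the interface text tells. Its arguments: {"type":"object","properties":{"rows":{"type":"array","items":{"type":"object","properties":{"x":{"type":"number","minimum":-1,"maximum":1},"y":{"type":"number","minimum":-1,"maximum":1},"z":{"type":"number","minimum":-1,"maximum":1},"yaw":{"type":"number","minimum":-1,"maximum":1}}}},"claw":{"type":"number"}},"required":["rows"]}

```bash
mkdir -p pics; cat > h.py <<'E'
import numpy as np, cv2
from plant import *
def cloud(n,save=None):
    im,d=read_camera(n); c=camera_info(n)
    v,u=np.mgrid[:480,:640]
    P=np.stack([(u-c['cx'])/c['fx']*d,(v-c['cy'])/c['fy']*d,d],-1)
    W=(P-np.array(c['t']))@np.array(c['R'])
    W[d==0]=np.nan
    if save: cv2.imwrite('pics/'+save,im[:,:,::-1])
    return im,W
E
python3 - <<'E'
from h import *
s=state();print(s['clock'],s['ee_pos'],s['orientation'],s['grip_width'],tip_reach)
ims=[]
for n in('top','side'):
    im,W=cloud(n);np.savez(n,im=im,W=W);ims.append(im)
    for t in('model','mould','pedestal','deck','timer','key_grip','gouge','jar','cone'):
        print(n,t,[(np.round(r['xyz'],3).tolist(),round(r['conf'],2)) for r in look_for(n,t)][:3])
for n,i in zip(('top','side'),ims): cv2.imwrite(f'pics/{n}0.png',i[:,:,::-1])
E
```

```text
0.0 [0.23376266 0.52514473 0.40391197] [ 2.07880067e-01  9.78153899e-01 -8.85472856e-04 -2.08873022e-04] 0.09127168206711805 0.1908
top model [([0.407, -0.227, 0.062], 0.9)]
top mould [([0.405, 0.196, 0.026], 0.88)]
top pedestal [([0.406, 0.194, 0.025], 0.68), ([0.55, -0.373, 0.011], 0.65)]
top deck [([0.579, 0.012, 0.089], 0.85), ([0.578, 0.347, 0.112], 0.65)]
top timer [([0.605, 0.489, 0.058], 0.95), ([0.428, 0.341, 0.058], 0.92), ([0.578, 0.338, 0.056], 0.6)]
top key_grip [([0.608, 0.5, 0.11], 0.74), ([0.427, 0.346, 0.111], 0.65), ([0.579, 0.342, 0.118], 0.46)]
top gouge [([0.757, -0.03, 0.021], 0.68)]
top jar [([0.721, -0.233, 0.084], 0.7), ([0.554, -0.372, 0.007], 0.34)]
top cone [([0.728, 0.224, 0.053], 0.84)]
side model []
side mould [([0.404, 0.186, 0.023], 0.78)]
side pedestal [([0.551, -0.388, 0.014], 0.7)]
side deck [([0.578, 0.006, 0.088], 0.72), ([0.575, 0.342, 0.098], 0.67)]
side timer [([0.572, 0.318, 0.054], 0.92), ([0.601, 0.495, 0.06], 0.89), ([0.422, 0.321, 0.056], 0.79)]
side key_grip [([0.576, 0.341, 0.098], 0.55), ([0.608, 0.496, 0.1], 0.55), ([0.427, 0.345, 0.099], 0.53)]
side gouge [([0.757, -0.05, 0.022], 0.84)]
side jar [([0.72, -0.256, 0.059], 0.75)]
side cone [([0.73, 0.214, 0.047], 0.93)]
```

View pics/top0.png

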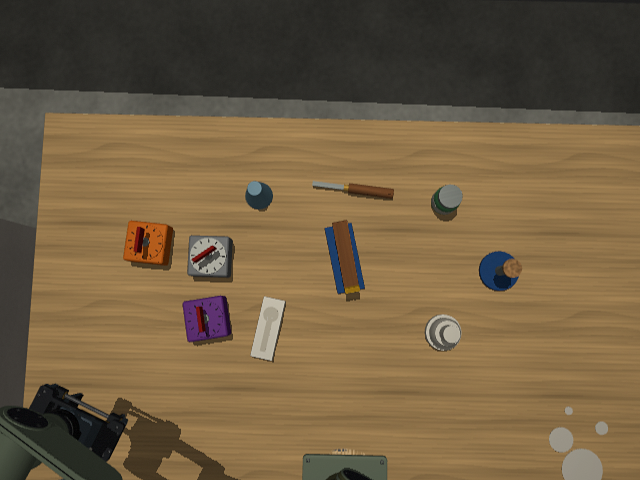

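View pics/side0.png

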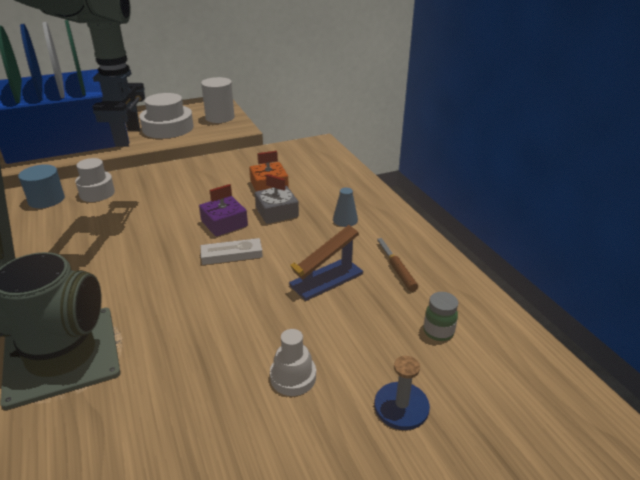

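Top view: there are three timers, orange (148,243), purple (207,319) and grey with a white dial (210,257). Only the grey one fits the description. The model is at (443,332), the pedestal at (499,270) with its pad at (512,267), the mould at (268,328) and the deck at (345,258) with its ledge at (351,293). The side view also shows a second white stepped shape at (95,180), but it sits off by the base with the background clutter. I'll measure now and confirm the timer in a crop.

```bash
cat > m.py <<'E'
from h import *
for n in('top','side'):
    z=np.load(n+'.npz');im,W=z['im'].astype(int),z['W']
    hsv=cv2.cvtColor(z['im'],cv2.COLOR_RGB2HSV)
    def near(c,r,lo,hi): return (np.hypot(W[...,0]-c[0],W[...,1]-c[1])<r)&(W[...,2]>lo)&(W[...,2]<hi)
    def circ(nm,m):
        p=W[m][:,:2]; 
        if len(p)<5: print(n,nm,'few',len(p));return
        (c,r)=cv2.minEnclosingCircle(p.astype(np.float32)); print(n,nm,len(p),'mean',p.mean(0).round(4),'encl',np.round(c,4),round(r,4),'z',np.median(W[m][:,2]).round(4))
    circ('spigot top',near((.41,-.23),.08,.104,.118))
    circ('model base',near((.41,-.23),.09,.004,.026))
    circ('model step',near((.41,-.23),.09,.044,.056))
    circ('pad',near((.55,-.38),.09,.104,.118))
    circ('foot',near((.55,-.38),.09,.007,.018))
    m=near((.405,.19),.12,.018,.032)&(hsv[...,1]<60); circ('mould',m)
    r=cv2.minAreaRect(W[m][:,:2].astype(np.float32)*1000); print('  rect',r)
    d=near((.58,.01),.13,.05,.16)&(hsv[...,0]<25)&(hsv[...,1]>60); 
    p=W[d]; c=p.mean(0);
    for _ in range(4):
        u,s,vt=np.linalg.svd(p-p.mean(0),full_matrices=False); nn=vt[2]*np.sign(vt[2][2]); e=(p-p.mean(0))@nn; p=p[abs(e)<.004]
    h=nn[:2]; print(n,'deck',len(p),p.mean(0).round(4),'slope',np.arccos(nn[2]).round(3),'az uphill',np.arctan2(-h[1],-h[0]).round(3),'long',(vt[0]*np.sign(vt[0][0])).round(4))
    q=(p-p.mean(0)); a=vt[0]*np.sign(vt[0][0]); b=vt[1]
    print('  range a',np.percentile(q@a,[0.5,99.5]).round(4),'b',np.percentile(q@b,[1,99]).round(4))
    y=near((.5,.0),.1,.05,.1)&(hsv[...,0]>20)&(hsv[...,0]<32)&(hsv[...,1]>170)&(hsv[...,2]>120); print('  ledge',y.sum(),W[y].mean(0).round(4))
    k=near((.578,.342),.05,.075,.125); pk=W[k]; red=((hsv[...,0]<8)|(hsv[...,0]>172))&(hsv[...,1]>120)
    pk=W[k&red]; t=pk[pk[:,2]>np.percentile(pk[:,2],97)-.006]
    u,s,vt=np.linalg.svd(t[:,:2]-t[:,:2].mean(0),full_matrices=False)
    print(n,'key',len(pk),t.mean(0).round(4),'blade dir',np.arctan2(vt[0][1],vt[0][0]).round(3), 'rect',cv2.minAreaRect(t[:,:2].astype(np.float32)*1000))
    bx=near((.578,.342),.09,.05,.062)&(hsv[...,1]<60); print('  box',cv2.minAreaRect(W[bx][:,:2].astype(np.float32)*1000))
E
python3 m.py
python3 -c "
import cv2
i=cv2.imread('pics/top0.png')[200:360,110:300];cv2.imwrite('pics/crop.png',cv2.resize(i,None,fx=3.5,fy=3.5,interpolation=2))"
```

```text
top spigot top 235 mean [ 0.4067 -0.2366] encl [ 0.4062 -0.2369] 0.0201 z 0.1096
top model base 568 mean [ 0.4095 -0.2251] encl [ 0.4099 -0.2303] 0.0898 z 0.0077
top model step 95 mean [ 0.4089 -0.2231] encl [ 0.4058 -0.2371] 0.0364 z 0.0521
top pad 287 mean [ 0.5628 -0.3784] encl [ 0.5626 -0.3792] 0.0229 z 0.1103
top foot 880 mean [ 0.5602 -0.3704] encl [ 0.5541 -0.3784] 0.0891 z 0.0119
top mould 1329 mean [0.4065 0.1964] encl [0.4068 0.1961] 0.0779 z 0.0239
  rect ((406.48748779296875, 196.59039306640625), (55.72246170043945, 149.2628173828125), 78.84761810302734)
top deck 768 [0.5915 0.0116 0.0943] slope 0.335 az uphill 0.182 long [0.9225 0.2029 0.3284]
  range a [-0.0858  0.0757] b [-0.0176  0.0171]
  ledge 68 [ 0.5058 -0.0073  0.076 ]
top key 124 [0.5798 0.344  0.1158] blade dir 2.178 rect ((579.668212890625, 344.07147216796875), (8.006583213806152, 57.47539520263672), 35.528079986572266)
  box ((579.6370849609375, 344.39190673828125), (99.14070892333984, 100.15354919433594), 0.27555379271507263)
side spigot top 320 mean [ 0.4043 -0.2394] encl [ 0.4053 -0.2369] 0.0222 z 0.1098
s
[... 432 characters left out ...]
), (64.84210205078125, 147.90792846679688), 78.0624008178711)
side deck 706 [0.5817 0.0075 0.0904] slope 0.347 az uphill 0.511 long [0.9045 0.2666 0.3328]
  range a [-0.086  0.085] b [-0.0206  0.0206]
  ledge 0 [nan nan nan]
side key 187 [0.579  0.341  0.1137] blade dir -0.958 rect ((577.677978515625, 344.31988525390625), (14.206352233886719, 58.040374755859375), 36.937538146972656)
  box ((577.6884155273438, 341.7461242675781), (103.7734603881836, 99.1280517578125), 88.5235824584961)m.py:24: RuntimeWarning: Mean of empty slice.
  y=near((.5,.0),.1,.05,.1)&(hsv[...,0]>20)&(hsv[...,0]<32)&(hsv[...,1]>170)&(hsv[...,2]>120); print('  ledge',y.sum(),W[y].mean(0).round(4))
  ret = um.true_divide(
```

View pics/crop.png

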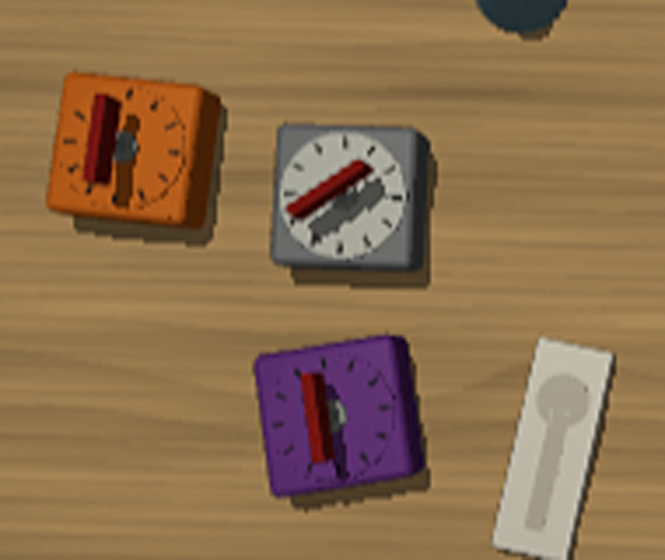

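Crop: the grey timer with the white dial and red key at (340,190) is the right one; the orange and purple ones are look-alikes. The measured heights agree with the text: spigot top 0.110, pad 0.110, mould top 0.024, deck centre 0.092. Next I'll write a move helper and refine the deck.

```bash
cat > go.py <<'E'
# go.py x y z(grasp) closing_az_deg|- : shift in tool units from the measured pose
import sys,numpy as np
from scipy.spatial.transform import Rotation as R
from plant import state
s=state();r=R.from_quat(s['orientation']);M=r.as_matrix()
x,y,z=map(float,sys.argv[1:4])
d=M.T@(np.array([x,y,z+.172])-s['ee_pos'])/.5
az=np.degrees(np.arctan2(M[1,1],M[0,1]))
print('t',round(s['clock'],2),'grasp',(np.array(s['ee_pos'])-[0,0,.172]).round(4),'az',az.round(2),'q6',round(s['q'][5],2),'F',np.round(s['ft_force'],1),'w',round(s['grip_width'],4))
print('shift',d.round(4),'yaw',None if len(sys.argv)<5 else round(-(float(sys.argv[4])-az)/90,4))
E
python3 go.py .406 -.237 .25 -24
python3 - <<'E'
from h import *
z=np.load('top.npz');W=z['W'];hsv=cv2.cvtColor(z['im'],cv2.COLOR_RGB2HSV)
a=.216
for _ in range(3):
    ux=np.array([np.cos(.35)*np.cos(a),np.cos(.35)*np.sin(a),np.sin(.35)]);uy=np.array([-np.sin(a),np.cos(a),0]);un=np.cross(ux,uy)
    Q=(W-[.587,.0106,.0925]);h=Q@un;m=(abs(h)<.006)&(abs(Q@ux)<.1)&(abs(Q@uy)<.03)
    r=cv2.minAreaRect((np.stack([Q@ux,Q@uy],-1)[m]*1000).astype(np.float32));print(m.sum(),r,np.median(h[m]),a)
    t=(r[2]+45)%90-45; a+=np.radians(t)/np.cos(.35)
E
```

```text
t 1.0 grasp [0.2338 0.5253 0.2328] az 66.01 q6 -0.02 F [ 0.4  1.6 -0.3] w 0.0908
shift [-0.9346 -1.2528 -0.0345] yaw 1.0001
990 ((-0.27246856689453125, 0.1287250518798828), (163.80059814453125, 36.29060745239258), 0.26539069414138794) -9.263122461484653e-05 0.216
990 ((-0.2717132568359375, 0.12367630004882812), (163.80023193359375, 36.28788757324219), 0.0010130683658644557) -0.00010613050187123294 0.2209308877653901
990 ((-0.27170562744140625, 0.1236572265625), (163.80023193359375, 36.28787612915039), 3.5646321521198843e-06) -0.00010617048145778931 0.22094971030333518
```

Request:
servo_tool:
  rows:
    - {"x":-0.55,"y":-0.73,"z":-0.03,"yaw":1.0}
    - {"x":-0.55,"y":-0.73,"z":-0.03,"yaw":1.0}
    - {"x":-0.55,"y":-0.73,"z":-0.03,"yaw":1.0}
    - {"x":-0.55,"y":-0.73,"z":-0.03,"yaw":1.0}
    - {"x":-0.55,"y":-0.73,"z":-0.03,"yaw":1.0}
    - {"x":-0.55,"y":-0.73,"z":-0.03,"yaw":1.0}
    - {"x":-0.55,"y":-0.73,"z":-0.03,"yaw":1.0}
    - {"x":-0.55,"y":-0.73,"z":-0.03,"yaw":1.0}
    - {"x":-0.55,"y":-0.73,"z":-0.03,"yaw":1.0}
  claw: 1

```text
clock: 2.12
ee_pos: [0.3368, 0.0784, 0.4201]
orientation: [0.841, 0.542, 0.0, 0.0]
ft_force: [-0.4, 0.2, 0.4]
grip_width: 0.0914
gripper_force: 0.0
```

```bash
python3 go.py .406 -.237 .16 -24
```

```text
t 2.12 grasp [0.3368 0.0784 0.2481] az -24.39 q6 0.62 F [-0.4  0.2  0.4] w 0.0914
shift [-0.5174  0.3866  0.1762] yaw -0.0044
```

Request:
servo_tool:
  rows:
    - {"x":-0.517,"y":0.387,"z":0.1}
    - {"x":-0.517,"y":0.387,"z":0.1}
    - {"x":-0.517,"y":0.387,"z":0.1}
    - {"x":-0.517,"y":0.387,"z":0.1}
    - {"x":-0.517,"y":0.387,"z":0.1}
    - {"x":-0.517,"y":0.387,"z":0.1}
    - {"x":-0.517,"y":0.387,"z":0.176}
    - {"x":-0.517,"y":0.387,"z":0.176}

```text
invalid input at $.rows[0]: expected keys x, y, z, yaw
```

```bash
python3 - <<'E'
from h import *
im,W=cloud('wrist','w1.png')
m=(np.hypot(W[...,0]-.406,W[...,1]+.237)<.05)
for lo,hi in((.106,.116),(.046,.055),(.018,.026)):
    k=m&(W[...,2]>lo)&(W[...,2]<hi);p=W[k][:,:2].astype(np.float32)
    if len(p)>5: print(lo,len(p),p.mean(0),cv2.minEnclosingCircle(p))
E
python3 go.py .406 -.237 .092 -24
```

```text
t 2.17 grasp [0.3367 0.079  0.248 ] az -24.37 q6 0.62 F [ 0.2  0.6 -0.1] w 0.0915
shift [-0.5187  0.3869  0.312 ] yaw -0.0042
```

Request:
servo_tool:
  rows:
    - {"x":-0.517,"y":0.387,"z":0.1,"yaw":0}
    - {"x":-0.517,"y":0.387,"z":0.1,"yaw":0}
    - {"x":-0.517,"y":0.387,"z":0.1,"yaw":0}
    - {"x":-0.517,"y":0.387,"z":0.1,"yaw":0}
    - {"x":-0.517,"y":0.387,"z":0.1,"yaw":0}
    - {"x":-0.517,"y":0.387,"z":0.1,"yaw":0}
    - {"x":-0.517,"y":0.387,"z":0.176,"yaw":0}
    - {"x":-0.517,"y":0.387,"z":0.176,"yaw":0}

```text
clock: 3.18
ee_pos: [0.4075, -0.2337, 0.3298]
orientation: [0.838, 0.545, -0.001, -0.003]
ft_force: [-0.2, 0.6, 0.2]
grip_width: 0.0912
gripper_force: 0.0
```

```bash
python3 - <<'E'
from h import *
im,W=cloud('wrist','w1.png')
m=(np.hypot(W[...,0]-.406,W[...,1]+.237)<.05)
for lo,hi in((.106,.116),(.046,.055),(.018,.026)):
    k=m&(W[...,2]>lo)&(W[...,2]<hi);p=W[k][:,:2].astype(np.float32)
    if len(p)>5: print(lo,len(p),p.mean(0),cv2.minEnclosingCircle(p))
E
python3 go.py .406 -.237 .092 -24
```

```text
0.106 3869 [ 0.40902683 -0.23653653] ((0.4085845947265625, -0.2377157211303711), 0.02029288560152054)
0.046 344 [ 0.41875005 -0.21479131] ((0.4086770713329315, -0.2377389818429947), 0.035893503576517105)
0.018 1788 [ 0.41812512 -0.21572796] ((0.4087267518043518, -0.2379012107849121), 0.04397819936275482)
t 3.23 grasp [ 0.4081 -0.2339  0.1594] az -23.91 q6 -0.13 F [ 0.4 -0.7  0.4] w 0.091
shift [-0.0075 -0.001   0.1349] yaw 0.001
```

Request:
servo_tool:
  rows:
    - {"x":-0.006,"y":0.003,"z":0.07,"yaw":0}
    - {"x":-0.006,"y":0.003,"z":0.12,"yaw":0}
    - {"x":-0.006,"y":0.003,"z":0.134,"yaw":0}
    - {"x":-0.006,"y":0.003,"z":0.134,"yaw":0}

```text
clock: 3.72
ee_pos: [0.4089, -0.238, 0.2658]
orientation: [0.838, 0.545, 0.0, 0.001]
ft_force: [0.3, 1.4, -0.0]
grip_width: 0.0912
gripper_force: 0.0
```

Request:
servo_tool:
  rows:
    - {"x":0,"y":0,"z":0,"yaw":0}
    - {"x":0,"y":0,"z":0,"yaw":0}
    - {"x":0,"y":0,"z":0,"yaw":0}
    - {"x":0,"y":0,"z":0,"yaw":0}
    - {"x":0,"y":0,"z":0,"yaw":0}
    - {"x":0,"y":0,"z":0,"yaw":0}
  claw: 0

```text
clock: 4.47
ee_pos: [0.4077, -0.2378, 0.2644]
orientation: [0.839, 0.545, -0.001, -0.001]
ft_force: [-2.9, 1.4, 1.9]
grip_width: 0.0394
gripper_force: 30.0
```

```bash
python3 go.py .562 -.379 .30 -24
```

```text
t 4.47 grasp [ 0.4077 -0.2378  0.0924] az -23.99 q6 -0.13 F [-2.9  1.4  1.9] w 0.0394
shift [-0.1324  0.3955 -0.4165] yaw 0.0001
```

Request:
servo_tool:
  rows:
    - {"x":0,"y":0,"z":-0.03,"yaw":0}
    - {"x":0,"y":0,"z":-0.1,"yaw":0}
    - {"x":0,"y":0,"z":-0.2,"yaw":0}
    - {"x":0,"y":0,"z":-0.29,"yaw":0}
    - {"x":-0.03,"y":0.1,"z":-0.29,"yaw":0}
    - {"x":-0.05,"y":0.17,"z":-0.29,"yaw":0}
    - {"x":-0.07,"y":0.22,"z":-0.29,"yaw":0}
    - {"x":-0.07,"y":0.22,"z":-0.29,"yaw":0}
    - {"x":-0.07,"y":0.22,"z":-0.29,"yaw":0}

```text
clock: 5.6
ee_pos: [0.4944, -0.3146, 0.4086]
orientation: [0.839, 0.545, -0.0, -0.001]
ft_force: [0.7, 0.1, -4.6]
grip_width: 0.0391
gripper_force: 30.0
```

```bash
python3 - <<'E'
from h import *
im,W=cloud('wrist','w2.png')
im2,W2=cloud('top')
print(state()['ee_pos'])
for n,V in(('w',W),('t',W2)):
  k=(np.hypot(V[...,0]-.563,V[...,1]+.379)<.03)&(V[...,2]>.105)&(V[...,2]<.116);p=V[k][:,:2].astype(np.float32)
  if len(p)>5: print(n,len(p),p.mean(0),cv2.minEnclosingCircle(p))
E
python3 go.py .564 -.380 .21 -24
```

```text
[ 0.49416844 -0.31436272  0.40933519]
w 2403 [ 0.56353706 -0.37665975] ((0.5634499788284302, -0.3788188397884369), 0.0224025696516037)
t 63 [ 0.5708964  -0.37844262] ((0.5648940801620483, -0.37956273555755615), 0.022026294842362404)
t 5.7 grasp [ 0.4942 -0.3144  0.2373] az -23.99 q6 -0.17 F [ 0.4  0.4 -4.1] w 0.039
shift [-0.0632  0.181   0.0544] yaw 0.0002
```

View pics/w2.png

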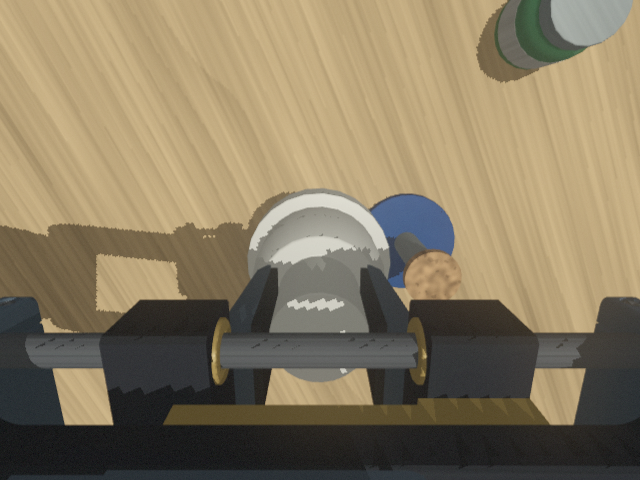

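Wrist view: the model hangs upright in the jaws at about (320,280), and the cork pad is visible to its right at (433,275).

Request:
servo_tool:
  rows:
    - {"x":-0.02,"y":0.06,"z":0,"yaw":0}
    - {"x":-0.04,"y":0.12,"z":0,"yaw":0}
    - {"x":-0.055,"y":0.16,"z":0,"yaw":0}
    - {"x":-0.063,"y":0.179,"z":0,"yaw":0}
    - {"x":-0.063,"y":0.179,"z":0.03,"yaw":0}
    - {"x":-0.063,"y":0.179,"z":0.05,"yaw":0}
    - {"x":-0.063,"y":0.179,"z":0.056,"yaw":0}
    - {"x":-0.063,"y":0.179,"z":0.06,"yaw":0}
    - {"x":-0.063,"y":0.179,"z":0.06,"yaw":0}
    - {"x":-0.063,"y":0.179,"z":0.06,"yaw":0}

```text
clock: 6.95
ee_pos: [0.5637, -0.38, 0.3802]
orientation: [0.839, 0.545, 0.0, 0.0]
ft_force: [1.0, -0.2, -4.0]
grip_width: 0.0388
gripper_force: 30.0
```

```bash
python3 go.py .5633 -.3795 .2024 -24; python3 - <<'E'
from h import *
im,W=cloud('side')
m=(np.hypot(W[...,0]-.56,W[...,1]+.38)<.05)&(W[...,2]>.114)&(W[...,2]<.19)
hsv=cv2.cvtColor(im,cv2.COLOR_RGB2HSV)
p=W[m&(hsv[...,1]<50)];print('model underside z',np.percentile(p[:,2],[0,1,5]))
E
```

```text
t 6.95 grasp [ 0.5637 -0.38    0.2082] az -24.0 q6 -0.19 F [ 1.  -0.2 -4. ] w 0.0388
shift [ 0.0007 -0.0011  0.0116] yaw 0.0
model underside z [0.11617641 0.1188369  0.12306964]
```

Request:
servo_tool:
  rows:
    - {"x":0.0,"y":0.0,"z":0.003,"yaw":0}
    - {"x":0.0,"y":0.0,"z":0.006,"yaw":0}
    - {"x":0.0,"y":0.0,"z":0.009,"yaw":0}
    - {"x":0.0,"y":0.0,"z":0.01,"yaw":0}
    - {"x":0.0,"y":0.0,"z":0.01,"yaw":0}

```text
clock: 7.62
ee_pos: [0.5637, -0.3801, 0.3746]
orientation: [0.839, 0.545, 0.0, -0.0]
ft_force: [-0.6, 0.1, -4.6]
grip_width: 0.0387
gripper_force: 30.0
```

Request:
servo_tool:
  rows:
    - {"x":0.0,"y":0.0,"z":0.001,"yaw":0}
    - {"x":0.0,"y":0.0,"z":0.002,"yaw":0}
    - {"x":0.0,"y":0.0,"z":0.002,"yaw":0}

```text
clock: 8.0
ee_pos: [0.5636, -0.3801, 0.3743]
orientation: [0.839, 0.545, 0.0, 0.0]
ft_force: [-0.8, -0.7, -1.2]
grip_width: 0.0389
gripper_force: 30.0
```

Contact: the pad now carries most of the weight. Settle a hair more and release with a small opening first.

Request:
servo_tool:
  rows:
    - {"x":0.0,"y":0.0,"z":0.001,"yaw":0}
    - {"x":0.0,"y":0.0,"z":0.001,"yaw":0}

```text
clock: 8.25
ee_pos: [0.5636, -0.38, 0.3743]
orientation: [0.839, 0.545, 0.0, 0.0]
ft_force: [-1.7, 0.6, 3.6]
grip_width: 0.0389
gripper_force: 30.0
```

Request:
servo_tool:
  rows:
    - {"x":0.0,"y":0.0,"z":0,"yaw":0}
    - {"x":0.0,"y":0.0,"z":0,"yaw":0}
    - {"x":0.0,"y":0.0,"z":0,"yaw":0}
    - {"x":0.0,"y":0.0,"z":0,"yaw":0}
    - {"x":0.0,"y":0.0,"z":-0.05,"yaw":0}
    - {"x":0.0,"y":0.0,"z":-0.15,"yaw":0}
    - {"x":0.0,"y":0.0,"z":-0.25,"yaw":0}
  claw: 1

```text
clock: 9.12
ee_pos: [0.5636, -0.3801, 0.4993]
orientation: [0.839, 0.545, -0.0, -0.0]
ft_force: [0.2, -0.9, 0.5]
grip_width: 0.0909
gripper_force: 0.0
```

```bash
python3 - <<'E'
from h import *
for n in('side','top','wrist'):
  im,V=cloud(n,'p_%s.png'%n)
  for lo,hi,R in((.214,.226,.035),(.128,.136,.06),(.105,.113,.03)):
    k=(np.hypot(V[...,0]-.563,V[...,1]+.379)<R)&(V[...,2]>lo)&(V[...,2]<hi);p=V[k][:,:2].astype(np.float32)
    if len(p)>5: print(n,lo,len(p),cv2.minEnclosingCircle(p),np.median(V[k][:,2]))
E
python3 go.py .406 .196 .12 78.8
```

```text
side 0.214 405 ((0.5624564290046692, -0.3797469437122345), 0.021287772804498672) 0.21983678179327631
side 0.128 489 ((0.5621410012245178, -0.3814919888973236), 0.04418107122182846) 0.132154212348019
top 0.214 288 ((0.5636723637580872, -0.3797074556350708), 0.020795250311493874) 0.21978761496746996
top 0.128 239 ((0.564281702041626, -0.378084659576416), 0.044525571167469025) 0.13219928240341547
wrist 0.214 2326 ((0.5637893676757812, -0.37931397557258606), 0.020082073286175728) 0.21793605979280728
wrist 0.128 1366 ((0.5635049939155579, -0.3790927529335022), 0.04392865300178528) 0.12994922702645112
t 9.28 grasp [ 0.5636 -0.38    0.33  ] az -23.99 q6 -0.19 F [ 0.1 -0.8  0.6] w 0.0912
shift [ 0.9248 -0.7594  0.4131] yaw -1.1421
```

The model stands within about 1 mm of the pad's centre, with its top at 0.22. Next is the mould.

Request:
servo_tool:
  rows:
    - {"x":0.85,"y":-0.7,"z":0.15,"yaw":-1.0}
    - {"x":0.85,"y":-0.7,"z":0.15,"yaw":-1.0}
    - {"x":0.85,"y":-0.7,"z":0.15,"yaw":-1.0}
    - {"x":0.85,"y":-0.7,"z":0.15,"yaw":-1.0}
    - {"x":0.85,"y":-0.7,"z":0.15,"yaw":-1.0}
    - {"x":0.85,"y":-0.7,"z":0.15,"yaw":-1.0}
    - {"x":0.85,"y":-0.7,"z":0.15,"yaw":-1.0}
    - {"x":0.85,"y":-0.7,"z":0.15,"yaw":-1.0}
    - {"x":0.85,"y":-0.7,"z":0.15,"yaw":-1.0}
    - {"x":0.85,"y":-0.7,"z":0.15,"yaw":-1.0}

```text
clock: 10.52
ee_pos: [0.4152, 0.1531, 0.4215]
orientation: [0.205, 0.979, -0.001, -0.002]
ft_force: [-0.9, -0.6, -0.0]
grip_width: 0.0908
gripper_force: 0.0
```

```bash
python3 - <<'E'
from h import *
im,V=cloud('wrist')
hsv=cv2.cvtColor(im,cv2.COLOR_RGB2HSV)
k=(np.hypot(V[...,0]-.406,V[...,1]-.196)<.1)&(V[...,2]>.018)&(V[...,2]<.03)&(hsv[...,1]<60)
print(k.sum(),cv2.minAreaRect((V[k][:,:2]*1000).astype(np.float32)))
E
python3 go.py .407 .196 .12 78.8
```

```text
8463 ((414.73040771484375, 227.73538208007812), (121.67904663085938, 149.28933715820312), 78.80435943603516)
t 10.57 grasp [0.4159 0.1516 0.2499] az 66.21 q6 -0.83 F [-0.4 -0.1  0. ] w 0.0912
shift [0.0517 0.0746 0.2598] yaw -0.1399
```

Request:
servo_tool:
  rows:
    - {"x":0.052,"y":0.075,"z":0.1,"yaw":-0.14}
    - {"x":0.052,"y":0.075,"z":0.2,"yaw":-0.14}
    - {"x":0.052,"y":0.075,"z":0.26,"yaw":-0.14}
    - {"x":0.052,"y":0.075,"z":0.26,"yaw":-0.14}
    - {"x":0.052,"y":0.075,"z":0.26,"yaw":-0.14}

```text
clock: 11.2
ee_pos: [0.4092, 0.1947, 0.2942]
orientation: [0.1, 0.995, 0.0, 0.001]
ft_force: [0.2, -0.8, 1.1]
grip_width: 0.0913
gripper_force: 0.0
```

```bash
python3 - <<'E'
from h import *
im,V=cloud('wrist','w3.png')
hsv=cv2.cvtColor(im,cv2.COLOR_RGB2HSV)
k=(np.hypot(V[...,0]-.407,V[...,1]-.196)<.085)&(V[...,2]>.018)&(V[...,2]<.027)&(hsv[...,1]<60)
n,l,st,c=cv2.connectedComponentsWithStats(k.astype(np.uint8));i=1+st[1:,4].argmax();k=l==i
print(k.sum(),cv2.minAreaRect((V[k][:,:2]*1000).astype(np.float32)))
E
python3 go.py .407 .196 .0215 78.8
```

```text
15670 ((403.71319580078125, 197.97671508789062), (55.3026008605957, 142.37783813476562), 78.88338470458984)
t 11.25 grasp [0.4092 0.1949 0.1226] az 78.52 q6 -0.95 F [-0.5 -0.1  0.7] w 0.0912
shift [0.0052 0.0009 0.2023] yaw -0.0031
```

Request:
servo_tool:
  rows:
    - {"x":0.005,"y":0.003,"z":0.1,"yaw":-0.003}
    - {"x":0.005,"y":0.003,"z":0.17,"yaw":-0.003}
    - {"x":0.005,"y":0.003,"z":0.2,"yaw":-0.003}
    - {"x":0.005,"y":0.003,"z":0.202,"yaw":-0.003}
    - {"x":0.005,"y":0.003,"z":0.202,"yaw":-0.003}

```text
clock: 11.88
ee_pos: [0.4069, 0.1975, 0.1935]
orientation: [0.097, 0.995, 0.001, 0.001]
ft_force: [0.7, -0.5, 0.0]
grip_width: 0.091
gripper_force: 0.0
```

Request:
servo_tool:
  rows:
    - {"x":0,"y":0,"z":0,"yaw":0}
    - {"x":0,"y":0,"z":0,"yaw":0}
    - {"x":0,"y":0,"z":0,"yaw":0}
    - {"x":0,"y":0,"z":0,"yaw":0}
    - {"x":0,"y":0,"z":0,"yaw":0}
  claw: 0

```text
clock: 12.5
ee_pos: [0.4061, 0.1974, 0.1924]
orientation: [0.097, 0.995, 0.0, 0.0]
ft_force: [-0.1, -0.9, 2.8]
grip_width: 0.055
gripper_force: 30.0
```

```bash
python3 go.py .407 .196 .2 102.66
```

```text
t 12.5 grasp [0.4061 0.1974 0.0204] az 78.88 q6 -0.95 F [-0.1 -0.9  2.8] w 0.055
shift [-0.0024 -0.0023 -0.3593] yaw -0.2642
```

Request:
servo_tool:
  rows:
    - {"x":0,"y":0,"z":-0.03,"yaw":0}
    - {"x":0,"y":0,"z":-0.1,"yaw":0}
    - {"x":0,"y":0,"z":-0.2,"yaw":0}
    - {"x":-0.07,"y":-0.05,"z":-0.3,"yaw":-0.08}
    - {"x":-0.15,"y":-0.1,"z":-0.34,"yaw":-0.16}
    - {"x":-0.23,"y":-0.16,"z":-0.34,"yaw":-0.264}
    - {"x":-0.31,"y":-0.21,"z":-0.34,"yaw":-0.264}
    - {"x":-0.38,"y":-0.26,"z":-0.34,"yaw":-0.264}
    - {"x":-0.42,"y":-0.285,"z":-0.34,"yaw":-0.264}
    - {"x":-0.431,"y":-0.294,"z":-0.34,"yaw":-0.264}
    - {"x":-0.431,"y":-0.294,"z":-0.34,"yaw":-0.264}
    - {"x":-0.431,"y":-0.294,"z":-0.34,"yaw":-0.264}

```text
clock: 14.0
ee_pos: [0.5884, 0.0123, 0.3621]
orientation: [-0.11, 0.994, 0.0, -0.001]
ft_force: [0.4, -0.3, -3.4]
grip_width: 0.0548
gripper_force: 30.0
```

```bash
python3 - <<'E'
from h import *
im,W=cloud('wrist','w4.png');im2,W2=cloud('side','s4.png')
np.savez('w4',im=im,W=W);np.savez('s4',im=im2,W=W2)
E
python3 go.py .589 .011 .19 102.66
```

```text
t 14.1 grasp [0.5886 0.0123 0.1904] az 102.7 q6 -1.79 F [-0.1  0.6 -2.9] w 0.0549
shift [-0.0003 -0.0028  0.0008] yaw 0.0004
```

View pics/w4.png

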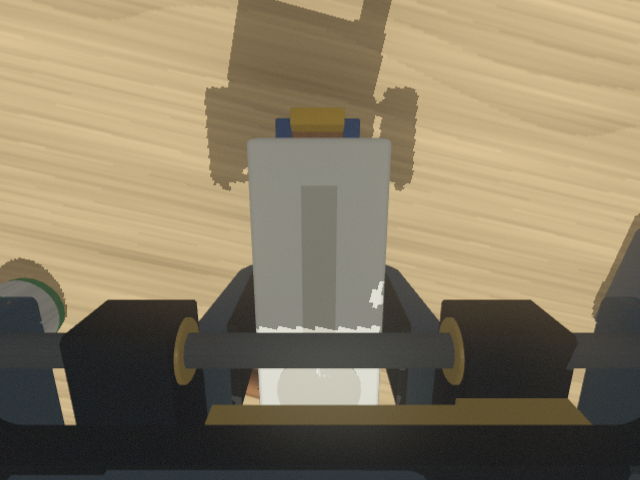

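View pics/s4.png

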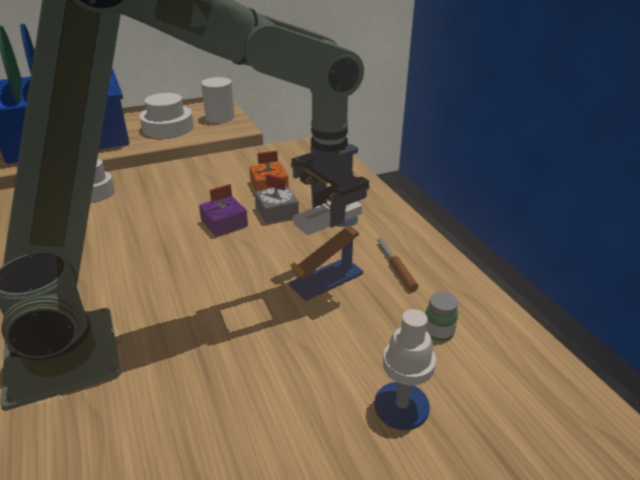

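Wrist view: the yellow ledge at (317,117) lines up with the mould's low end at (319,140). Side view: the mould hangs level over the deck and the model stands on the pedestal. I'll measure the ledge against the mould.

```bash
python3 - <<'E'
from h import *
z=np.load('w4.npz');im,W=z['im'],z['W'];hsv=cv2.cvtColor(im,cv2.COLOR_RGB2HSV)
a=.221;e=np.array([np.cos(a),np.sin(a)]);f=np.array([-np.sin(a),np.cos(a)])
P=np.array([.5886,.0123])
vv,uu=np.mgrid[:480,:640]
def rep(nm,m):
    p=W[m];q=p[:,:2]-P;s=q@e;t=q@f
    print(nm,m.sum(),'along',np.percentile(s,[1,50,99]).round(4),'across',np.percentile(t,[1,50,99]).round(4),'z',np.percentile(p[:,2],[1,50,99]).round(4))
L=(vv>100)&(vv<136)&(uu>280)&(uu<355)&(hsv[...,0]>17)&(hsv[...,0]<30)&(hsv[...,1]>150)&(W[...,2]>.05)
rep('ledge',L)
D=(vv>120)&(vv<150)&(uu>270)&(uu<370)&(hsv[...,0]<17)&(W[...,2]>.05)&(W[...,2]<.11)
rep('deck',D)
B=(vv>110)&(vv<145)&(uu>265)&(uu<370)&(hsv[...,0]>100)&(W[...,2]<.02)
rep('foot',B)
M=(vv>135)&(vv<250)&(uu>230)&(uu<400)&(W[...,2]>.16)
rep('mould',M); print(cv2.minAreaRect((W[M][:,:2]*1000).astype(np.float32)))
E
```

```text
ledge 1082 along [-0.0911 -0.0847 -0.0771] across [-0.0186 -0.0015  0.0156] z [0.0689 0.0775 0.0803]
deck 300 along [-0.0758 -0.0738 -0.0725] across [-0.0189 -0.0016  0.0158] z [0.0654 0.0672 0.0692]
foot 586 along [-0.0866 -0.0788 -0.0716] across [-0.0357  0.0198  0.033 ] z [0.0115 0.0134 0.0152]
mould 15569 along [-0.0738 -0.0537 -0.0311] across [-0.0271 -0.0006  0.0262] z [0.1934 0.1953 0.1968]
((537.7093505859375, 0.41904258728027344), (43.768348693847656, 55.1949462890625), 12.682363510131836)
```

Request:
servo_tool:
  rows:
    - {"x":0,"y":-0.002,"z":0.04,"yaw":0}
    - {"x":0,"y":-0.002,"z":0.075,"yaw":0}
    - {"x":0,"y":-0.002,"z":0.09,"yaw":0}
    - {"x":0,"y":-0.002,"z":0.096,"yaw":0}
    - {"x":0,"y":-0.002,"z":0.1,"yaw":0}
    - {"x":0,"y":-0.002,"z":0.104,"yaw":0}
    - {"x":0,"y":-0.002,"z":0.108,"yaw":0}
    - {"x":0,"y":-0.002,"z":0.112,"yaw":0}
    - {"x":0,"y":-0.002,"z":0.112,"yaw":0}

```text
clock: 15.22
ee_pos: [0.5892, 0.0105, 0.3064]
orientation: [-0.11, 0.994, -0.0, -0.0]
ft_force: [-4.0, -1.0, 4.2]
grip_width: 0.0548
gripper_force: 30.0
```

```bash
python3 go.py .5886 .0112 .1149 102.66; python3 - <<'E'
from h import *
print(state()['torque'])
im,W=cloud('side')
m=(np.hypot(W[...,0]-.545,W[...,1]-.0)<.04)&(W[...,2]>.09)&(cv2.cvtColor(im,cv2.COLOR_RGB2HSV)[...,1]<50)
p=W[m];p=p[abs(p[:,2]-np.median(p[:,2]))<.03];print(len(p),p.mean(0)); u,s,v=np.linalg.svd(p-p.mean(0),full_matrices=False);print(v)
E
```

```text
t 15.22 grasp [0.5892 0.0105 0.1344] az 102.63 q6 -1.79 F [-4.  -1.   4.2] w 0.0548
shift [0.0008 0.0017 0.039 ] yaw -0.0003
[0.08071765 0.28147485 0.08931711]
330 [ 0.56466863 -0.00778701  0.26700591]
[[-0.13266656 -0.39547945  0.90884299]
 [-0.32012421  0.88490215  0.33833219]
 [ 0.93804055  0.24605728  0.24399947]]
```

Contact force is only about 7 N while the mould pivots in the grip. I'll continue down.

Request:
servo_tool:
  rows:
    - {"x":0,"y":0,"z":0.004,"yaw":0}
    - {"x":0,"y":0,"z":0.008,"yaw":0}
    - {"x":0,"y":0,"z":0.012,"yaw":0}
    - {"x":0,"y":0,"z":0.016,"yaw":0}
    - {"x":0,"y":0,"z":0.02,"yaw":0}
    - {"x":0,"y":0,"z":0.024,"yaw":0}
    - {"x":0,"y":0,"z":0.028,"yaw":0}
    - {"x":0,"y":0,"z":0.03,"yaw":0}

```text
clock: 16.27
ee_pos: [0.5895, 0.0106, 0.2911]
orientation: [-0.11, 0.994, 0.0, 0.0]
ft_force: [-5.3, -2.3, 3.2]
grip_width: 0.0549
gripper_force: 30.0
```

```bash
cat > tilt.py <<'E'
from h import *
a=.221;e=np.array([np.cos(a),np.sin(a)]);f=np.array([-np.sin(a),np.cos(a)])
s=state();P=np.array(s['ee_pos'])
im,W=cloud('wrist');np.savez('w5',im=im,W=W);hsv=cv2.cvtColor(im,cv2.COLOR_RGB2HSV)
q=W[...,:2]-P[:2];S=q@e;T=q@f
vv,uu=np.mgrid[:480,:640]
m=(S<-.02)&(S>-.1)&(abs(T)<.035)&(hsv[...,1]<60)&(W[...,2]>.07)&(W[...,2]<.2)&(vv<300)
A=np.c_[S[m],T[m],np.ones(m.sum())];z=W[m][:,2]
for _ in range(5):
    c=np.linalg.lstsq(A,z,rcond=None)[0];k=abs(A@c-z)<.003;A,z=A[k],z[k]
print('F',np.round(s['ft_force'],1),'P',(P-[0,0,.172]).round(4),'mould top n',len(z),'slope along',np.arctan(c[0]).round(3),'across',np.arctan(c[1]).round(3),'S',np.percentile(A[:,0],[.5,99]).round(4),'T',np.percentile(A[:,1],[1,50,99]).round(4))
L=(hsv[...,0]>17)&(hsv[...,0]<30)&(hsv[...,1]>150)&(W[...,2]>.05)&(S<-.05)&(S>-.11)&(abs(T)<.03)&(W[...,2]<.1)
if L.sum()>20: print('ledge S',np.percentile(S[L],[1,50,99]).round(4),'T',np.percentile(T[L],[1,50,99]).round(4),L.sum())
E
python3 tilt.py
```

```text
F [-5.3 -2.3  3.2] P [0.5895 0.0106 0.1191] mould top n 16737 slope along 0.285 across -0.0 S [-0.0734 -0.0205] T [-0.0272 -0.0004  0.0261]
ledge S [-0.0916 -0.085  -0.0777] T [-0.0167  0.0006  0.0178] 2148
```

Request:
servo_tool:
  rows:
    - {"x":0,"y":0,"z":0.003,"yaw":0}
    - {"x":0,"y":0,"z":0.006,"yaw":0}
    - {"x":0,"y":0,"z":0.009,"yaw":0}
    - {"x":0,"y":0,"z":0.011,"yaw":0}
    - {"x":0,"y":0,"z":0.011,"yaw":0}

```text
clock: 16.95
ee_pos: [0.5898, 0.0106, 0.2863]
orientation: [-0.11, 0.994, -0.0, 0.001]
ft_force: [-3.6, 0.5, 5.7]
grip_width: 0.0551
gripper_force: 30.0
```

```bash
python3 tilt.py
```

```text
F [-3.6  0.5  5.7] P [0.5898 0.0106 0.1143] mould top n 15954 slope along 0.353 across -0.001 S [-0.0722 -0.0205] T [-0.0272 -0.0004  0.026 ]
ledge S [-0.0922 -0.0854 -0.0779] T [-0.0168  0.0001  0.0177] 2345
```

Request:
servo_tool:
  rows:
    - {"x":0,"y":0.001,"z":-0.004,"yaw":0}
    - {"x":0.005,"y":0.001,"z":-0.002,"yaw":0}
    - {"x":0.01,"y":0.001,"z":0,"yaw":0}
    - {"x":0.016,"y":0.001,"z":0.002,"yaw":0}
    - {"x":0.02,"y":0.001,"z":0.0035,"yaw":0}
    - {"x":0.02,"y":0.001,"z":0.0035,"yaw":0}

```text
clock: 17.75
ee_pos: [0.5793, 0.0088, 0.2839]
orientation: [-0.11, 0.994, 0.0, -0.0]
ft_force: [-0.5, 0.1, -1.7]
grip_width: 0.0549
gripper_force: 30.0
```

```bash
python3 tilt.py
```

```text
F [-0.5  0.1 -1.7] P [0.5793 0.0088 0.1119] mould top n 15999 slope along 0.349 across -0.0 S [-0.0724 -0.0205] T [-0.0272 -0.0008  0.0261]
ledge S [-0.0811 -0.0771 -0.0726] T [-0.0173 -0.0004  0.0174] 1421
```

Request:
servo_tool:
  rows:
    - {"x":0.001,"y":0,"z":0.0004,"yaw":0}
    - {"x":0.002,"y":0,"z":0.0008,"yaw":0}
    - {"x":0.003,"y":0,"z":0.0012,"yaw":0}
    - {"x":0.004,"y":0,"z":0.0016,"yaw":0}
    - {"x":0.004,"y":0,"z":0.0016,"yaw":0}

```text
clock: 18.42
ee_pos: [0.5776, 0.0084, 0.2833]
orientation: [-0.11, 0.994, 0.0, 0.0]
ft_force: [-0.1, -0.5, -3.0]
grip_width: 0.0548
gripper_force: 30.0
```

Request:
servo_tool:
  rows:
    - {"x":0.001,"y":0,"z":0.0004,"yaw":0}
    - {"x":0.002,"y":0,"z":0.0008,"yaw":0}
    - {"x":0.003,"y":0,"z":0.0012,"yaw":0}
    - {"x":0.004,"y":0,"z":0.0016,"yaw":0}
    - {"x":0.004,"y":0,"z":0.0016,"yaw":0}

```text
clock: 19.05
ee_pos: [0.5767, 0.0082, 0.2835]
orientation: [-0.11, 0.994, 0.0, 0.002]
ft_force: [5.1, 3.2, 1.4]
grip_width: 0.0544
gripper_force: 30.0
```

```bash
python3 tilt.py
```

```text
F [5.1 3.2 1.4] P [0.5767 0.0082 0.1115] mould top n 15808 slope along 0.353 across -0.001 S [-0.0717 -0.0205] T [-0.0272 -0.0004  0.0261]
ledge S [-0.0785 -0.0754 -0.0718] T [-0.0172 -0.0004  0.017 ] 1063
```

The mould touches the ledge, is centred (T -0.0004 for both) and sits at the deck's slope. I'll settle it down slightly and release.

Request:
servo_tool:
  rows:
    - {"x":-0.001,"y":0,"z":0.001,"yaw":0}
    - {"x":-0.001,"y":0,"z":0.001,"yaw":0}
    - {"x":-0.001,"y":0,"z":0.001,"yaw":0}

```text
clock: 19.48
ee_pos: [0.577, 0.0082, 0.2828]
orientation: [-0.11, 0.994, 0.0, 0.002]
ft_force: [5.0, 2.3, 2.7]
grip_width: 0.055
gripper_force: 30.0
```

Request:
servo_tool:
  rows:
    - {"x":-0.001,"y":0,"z":0,"yaw":0}
    - {"x":-0.001,"y":0,"z":0,"yaw":0}
    - {"x":-0.001,"y":0,"z":0,"yaw":0}
    - {"x":-0.001,"y":0,"z":0,"yaw":0}
    - {"x":-0.001,"y":0,"z":0,"yaw":0}
    - {"x":-0.001,"y":0,"z":-0.04,"yaw":0}
    - {"x":-0.001,"y":0,"z":-0.14,"yaw":0}
    - {"x":-0.001,"y":0,"z":-0.26,"yaw":0}
    - {"x":-0.001,"y":0,"z":-0.26,"yaw":0}
  claw: 1

```text
clock: 20.6
ee_pos: [0.5773, 0.0082, 0.4174]
orientation: [-0.11, 0.994, -0.001, 0.006]
ft_force: [0.4, 0.1, 0.2]
grip_width: 0.0912
gripper_force: 0.0
```

```bash
python3 tilt.py; python3 - <<'E'
from h import *
im=read_camera('wrist')[0];cv2.imwrite('pics/w6.png',im[:,:,::-1])
E
python3 go.py .58 .3435 .2 37
```

```text
F [0.4 0.1 0.2] P [0.5773 0.0082 0.2454] mould top n 5279 slope along 0.347 across -0.002 S [-0.0744 -0.0204] T [-0.0266  0.0003  0.0272]
ledge S [-0.082  -0.0789 -0.0758] T [-0.0165  0.0011  0.0179] 378
t 20.7 grasp [0.5763 0.0082 0.2401] az 102.63 q6 -1.8 F [0.2 0.7 0. ] w 0.0913
shift [-0.1539  0.6528  0.0802] yaw 0.7292
```

View pics/w6.png

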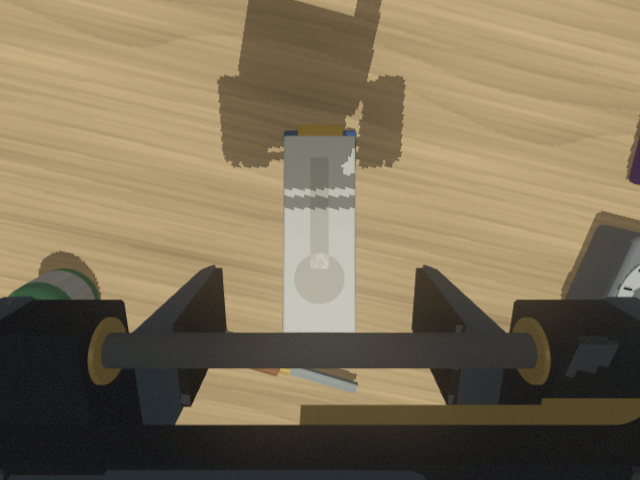

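Wrist view: the mould lies along the strip with its low end at the ledge (320,130), centred to about 1 mm, recess up. Now the key.

Request:
servo_tool:
  rows:
    - {"x":-0.154,"y":0.653,"z":0,"yaw":0.74}
    - {"x":-0.154,"y":0.653,"z":0,"yaw":0.74}
    - {"x":-0.154,"y":0.653,"z":0,"yaw":0.74}
    - {"x":-0.154,"y":0.653,"z":0,"yaw":0.74}
    - {"x":-0.154,"y":0.653,"z":0,"yaw":0.74}
    - {"x":-0.154,"y":0.653,"z":0,"yaw":0.74}
    - {"x":-0.154,"y":0.653,"z":0.06,"yaw":0.74}
    - {"x":-0.154,"y":0.653,"z":0.06,"yaw":0.74}
    - {"x":-0.154,"y":0.653,"z":0.06,"yaw":0.74}

```text
clock: 21.82
ee_pos: [0.5805, 0.3432, 0.3814]
orientation: [0.453, 0.891, -0.001, -0.0]
ft_force: [1.0, -0.8, 0.2]
grip_width: 0.0914
gripper_force: 0.0
```

```bash
cat > key.py <<'E'
from h import *
for n in ('wrist','top'):
    im,W=cloud(n);hsv=cv2.cvtColor(im,cv2.COLOR_RGB2HSV)
    k=((hsv[...,0]<8)|(hsv[...,0]>172))&(hsv[...,1]>120)&(np.hypot(W[...,0]-.58,W[...,1]-.343)<.045)&(W[...,2]>.108)&(W[...,2]<.12)
    if k.sum()>20: print(n,k.sum(),cv2.minAreaRect((W[k][:,:2]*1000).astype(np.float32)),np.median(W[k][:,2]))
E
python3 key.py; python3 go.py .58 .344 .098 35.5
python3 - <<'E'
from h import *
im,W=cloud('top');hsv=cv2.cvtColor(im,cv2.COLOR_RGB2HSV)
a=.2209;ux=np.array([np.cos(.35)*np.cos(a),np.cos(.35)*np.sin(a),np.sin(.35)]);uy=np.array([-np.sin(a),np.cos(a),0]);un=np.cross(ux,uy)
Q=W-[.587,.0106,.0925];h=Q@un;X=Q@ux;Y=Q@uy
m=(abs(h-.024)<.006)&(abs(X)<.12)&(abs(Y)<.05)&(hsv[...,1]<70);print('mould on deck',m.sum(),cv2.minAreaRect((np.stack([X,Y],-1)[m]*1000).astype(np.float32)),np.median(h[m]))
E
```

```text
wrist 798 ((581.3321533203125, 346.0060119628906), (7.996335029602051, 58.90667724609375), 35.920204162597656) 0.11715105956551651
top 22 ((589.3560791015625, 330.9155578613281), (7.440023422241211, 25.910247802734375), 35.20927810668945) 0.11436112545531256
t 21.93 grasp [0.5806 0.3431 0.2108] az 36.02 q6 -0.11 F [1.1 0.6 0.8] w 0.0912
shift [ 0.0022 -0.0003  0.2257] yaw 0.0058
mould on deck 1422 ((-4.294090270996094, -0.3088188171386719), (151.1358642578125, 55.037513732910156), 0.028030313551425934) 0.023832300664965413
```

Top view confirms the mould is centred on the deck (0.3 mm across, 0.03° off). Descend and grip the key.

Request:
servo_tool:
  rows:
    - {"x":-0.003,"y":0.001,"z":0.08,"yaw":0}
    - {"x":-0.003,"y":0.001,"z":0.16,"yaw":0}
    - {"x":-0.003,"y":0.001,"z":0.21,"yaw":0}
    - {"x":-0.003,"y":0.001,"z":0.222,"yaw":0}
    - {"x":-0.003,"y":0.001,"z":0.222,"yaw":0}

```text
clock: 22.6
ee_pos: [0.582, 0.3427, 0.2719]
orientation: [0.454, 0.891, 0.001, 0.0]
ft_force: [-0.4, 0.2, 0.4]
grip_width: 0.0914
gripper_force: 0.0
```

Request:
servo_tool:
  rows:
    - {"x":0,"y":0,"z":0,"yaw":0}
    - {"x":0,"y":0,"z":0,"yaw":0}
    - {"x":0,"y":0,"z":0,"yaw":0}
    - {"x":0,"y":0,"z":0,"yaw":0}
    - {"x":0,"y":0,"z":0,"yaw":0}
    - {"x":0,"y":0,"z":0,"yaw":0}
    - {"x":0,"y":0,"z":0,"yaw":0}
    - {"x":0,"y":0,"z":0,"yaw":0}
  claw: 0

```text
clock: 23.6
ee_pos: [0.5816, 0.3427, 0.2709]
orientation: [0.454, 0.891, 0.0, -0.0]
ft_force: [-0.2, -0.5, 0.2]
grip_width: 0.0139
gripper_force: 0.0
```

```bash
python3 go.py .58 .3445 .1 35.5; python3 -c "
from plant import *
print(state()['torque'])"
```

```text
t 23.6 grasp [0.5816 0.3427 0.0989] az 36.03 q6 -0.11 F [-0.2 -0.5  0.2] w 0.0139
shift [ 0.0048 -0.0005 -0.0022] yaw 0.0059
[-0.09162762 -0.0464159   0.03204173]
```

Request:
servo_tool:
  rows:
    - {"x":0.004,"y":0,"z":0,"yaw":0}
    - {"x":0.004,"y":0,"z":0,"yaw":0}
    - {"x":0.004,"y":0,"z":0,"yaw":0}
  claw: 0

```text
clock: 23.98
ee_pos: [0.5808, 0.3434, 0.2709]
orientation: [0.454, 0.891, -0.001, 0.001]
ft_force: [2.0, -5.3, -0.3]
grip_width: 0.0091
gripper_force: 30.0
```

Request:
servo_tool:
  rows:
    - {"x":0,"y":0,"z":0,"yaw":0.1}
    - {"x":0,"y":0,"z":0,"yaw":0.2}
    - {"x":0,"y":0,"z":0,"yaw":0.3}
    - {"x":0,"y":0,"z":0,"yaw":0.4}
    - {"x":0,"y":0,"z":0,"yaw":0.5}
    - {"x":0,"y":0,"z":0,"yaw":0.5}

```text
clock: 24.72
ee_pos: [0.5796, 0.3432, 0.2709]
orientation: [0.76, 0.649, -0.002, 0.0]
ft_force: [-3.5, -6.2, 2.2]
grip_width: 0.0086
gripper_force: 30.0
```

```bash
python3 go.py .58 .3445 .1 35.5; python3 key.py; python3 -c "
from plant import *
print(state()['torque'])"
```

```text
t 24.73 grasp [0.5796 0.3432 0.0989] az -9.02 q6 0.68 F [-3.5 -6.2  2.2] w 0.0086
shift [ 0.0027  0.0004 -0.0022] yaw -0.4946
wrist 1963 ((581.0730590820312, 345.0540466308594), (60.16469955444336, 8.62392520904541), 81.14582824707031) 0.11624635212849056
[-0.89116063  0.3432987  -0.07297716]
```

Request:
servo_tool:
  rows:
    - {"x":0.002,"y":0,"z":0,"yaw":0.1}
    - {"x":0.002,"y":0,"z":0,"yaw":0.2}
    - {"x":0.002,"y":0,"z":0,"yaw":0.3}
    - {"x":0.002,"y":0,"z":0,"yaw":0.4}
    - {"x":0.002,"y":0,"z":0,"yaw":0.5}
    - {"x":0.002,"y":0,"z":0,"yaw":0.5}

```text
clock: 25.58
ee_pos: [0.5786, 0.3444, 0.2708]
orientation: [0.951, 0.309, -0.004, 0.001]
ft_force: [-8.5, -5.8, 4.9]
grip_width: 0.0088
gripper_force: 30.0
```

Request:
servo_tool:
  rows:
    - {"x":0,"y":0,"z":0,"yaw":0}
    - {"x":0,"y":0,"z":0,"yaw":0}
    - {"x":0,"y":0,"z":0,"yaw":0}
    - {"x":0,"y":0,"z":0,"yaw":0}
    - {"x":0,"y":0,"z":0,"yaw":0}
    - {"x":0,"y":0,"z":0,"yaw":0}
    - {"x":0,"y":0,"z":-0.1,"yaw":0}
    - {"x":0,"y":0,"z":-0.2,"yaw":0}
    - {"x":0,"y":0,"z":-0.2,"yaw":0}
  claw: 1

```text
clock: 26.7
ee_pos: [0.5812, 0.3457, 0.3763]
orientation: [0.951, 0.309, 0.005, -0.001]
ft_force: [0.2, 0.1, 0.3]
grip_width: 0.091
gripper_force: 0.0
```

```bash
python3 key.py; python3 go.py .58 .3445 .1 35.5
```

```text
wrist 911 ((579.3790283203125, 344.20050048828125), (59.41591262817383, 8.164698600769043), 36.27513885498047) 0.11322540208217968
top 46 ((579.8989868164062, 343.07489013671875), (58.04804992675781, 5.924967288970947), 35.326019287109375) 0.11432952138747077
t 26.8 grasp [0.5804 0.3452 0.1992] az -53.96 q6 1.46 F [ 0.3 -0.3 -0.2] w 0.0914
shift [-0.0016  0.0007  0.1984] yaw -0.9941
```

Request:
servo_tool:
  rows:
    - {"x":0,"y":0,"z":0,"yaw":-1}
    - {"x":0,"y":0,"z":0,"yaw":-1}
    - {"x":0,"y":0,"z":0,"yaw":-1}
    - {"x":0,"y":0,"z":0,"yaw":-1}
    - {"x":0,"y":0,"z":0,"yaw":-1}
    - {"x":0,"y":0,"z":0,"yaw":-1}
    - {"x":0,"y":0,"z":0,"yaw":-1}
    - {"x":0,"y":0,"z":0,"yaw":-1}
    - {"x":0,"y":0,"z":0,"yaw":-1}

```text
clock: 27.92
ee_pos: [0.5803, 0.3452, 0.3685]
orientation: [0.452, 0.892, -0.002, -0.001]
ft_force: [-1.0, -0.1, 0.1]
grip_width: 0.0913
gripper_force: 0.0
```

Request:
servo_tool:
  rows:
    - {"x":0,"y":0,"z":0,"yaw":-1}
    - {"x":0,"y":0,"z":0,"yaw":-1}
    - {"x":0,"y":0,"z":0,"yaw":-1}
    - {"x":0,"y":0,"z":0,"yaw":-1}
    - {"x":0,"y":0,"z":0,"yaw":-1}
    - {"x":0,"y":0,"z":0,"yaw":-1}
    - {"x":0,"y":0,"z":0,"yaw":-1}
    - {"x":0,"y":0,"z":0,"yaw":-1}
    - {"x":0,"y":0,"z":0,"yaw":-1}
    - {"x":0,"y":0,"z":0,"yaw":-1}

```text
clock: 29.18
ee_pos: [0.5804, 0.3452, 0.3689]
orientation: [-0.309, 0.951, -0.0, -0.002]
ft_force: [0.5, 0.5, 0.4]
grip_width: 0.091
gripper_force: 0.0
```

```bash
python3 key.py; python3 go.py .58 .344 .1 126
```

```text
wrist 641 ((585.657958984375, 348.586669921875), (46.2918701171875, 7.295677661895752), 35.87600326538086) 0.11655530224956194
top 42 ((573.014404296875, 339.1823425292969), (42.30073928833008, 7.562159061431885), 35.212158203125) 0.11422004014547577
t 29.27 grasp [0.5804 0.3452 0.1976] az 125.97 q6 -1.68 F [-1.2 -0.6  0.4] w 0.0917
shift [ 0.0017 -0.0016  0.1952] yaw -0.0003
```

Request:
servo_tool:
  rows:
    - {"x":0.001,"y":-0.002,"z":0.08,"yaw":0}
    - {"x":0.001,"y":-0.002,"z":0.15,"yaw":0}
    - {"x":0.001,"y":-0.002,"z":0.19,"yaw":0}
    - {"x":0.001,"y":-0.002,"z":0.195,"yaw":0}
    - {"x":0.001,"y":-0.002,"z":0.195,"yaw":0}

```text
clock: 29.9
ee_pos: [0.581, 0.3443, 0.2739]
orientation: [-0.309, 0.951, 0.0, 0.0]
ft_force: [-0.2, 0.3, 0.4]
grip_width: 0.091
gripper_force: 0.0
```

Request:
servo_tool:
  rows:
    - {"x":0,"y":0,"z":0,"yaw":0}
    - {"x":0,"y":0,"z":0,"yaw":0}
    - {"x":0,"y":0,"z":0,"yaw":0}
    - {"x":0,"y":0,"z":0,"yaw":0}
    - {"x":0,"y":0,"z":0,"yaw":0}
    - {"x":0,"y":0,"z":0,"yaw":0}
    - {"x":0,"y":0,"z":0,"yaw":0}
    - {"x":0,"y":0,"z":0,"yaw":0}
    - {"x":0,"y":0,"z":0,"yaw":0}
    - {"x":0,"y":0,"z":0,"yaw":0}
  claw: 0

```text
clock: 31.15
ee_pos: [0.5801, 0.3451, 0.2734]
orientation: [-0.309, 0.951, 0.001, -0.0]
ft_force: [-3.1, 4.8, 0.9]
grip_width: 0.009
gripper_force: 30.0
```

Request:
servo_tool:
  rows:
    - {"x":0,"y":0,"z":0,"yaw":0.1}
    - {"x":0,"y":0,"z":0,"yaw":0.2}
    - {"x":0,"y":0,"z":0,"yaw":0.3}
    - {"x":0,"y":0,"z":0,"yaw":0.4}
    - {"x":0,"y":0,"z":0,"yaw":0.4}

```text
clock: 31.78
ee_pos: [0.5802, 0.3449, 0.2734]
orientation: [-0.001, 1.0, 0.001, -0.001]
ft_force: [-2.9, 3.5, 0.8]
grip_width: 0.0089
gripper_force: 30.0
```

```bash
cat > tq.py <<'E'
import numpy as np
from plant import *
print([round(float(v),3) for v in state()['torque']],'mz about tool')
E
python3 tq.py; python3 go.py .58 .344 .1 126; python3 key.py
```

```text
[0.785, 0.583, -0.056] mz about tool
t 31.77 grasp [0.5802 0.3449 0.1014] az 90.13 q6 -1.06 F [-2.9  3.5  0.8] w 0.0089
shift [ 0.0004 -0.0018  0.0028] yaw -0.3986
wrist 2127 ((580.64599609375, 345.0908508300781), (60.463043212890625, 8.793707847595215), 0.1908879429101944) 0.11619057233973086
```

Request:
servo_tool:
  rows:
    - {"x":0,"y":0,"z":0,"yaw":0.06}
    - {"x":0,"y":0,"z":0,"yaw":0.12}
    - {"x":0,"y":0,"z":0,"yaw":0.18}
    - {"x":0,"y":0,"z":0,"yaw":0.2}
    - {"x":0,"y":0,"z":0,"yaw":0.2}

```text
clock: 32.5
ee_pos: [0.5802, 0.3448, 0.2734]
orientation: [0.155, 0.988, 0.0, -0.001]
ft_force: [-3.5, 3.0, 0.5]
grip_width: 0.0089
gripper_force: 30.0
```

```bash
python3 tq.py; python3 go.py .58 .344 .1 126; python3 key.py
```

```text
[0.657, 0.567, -0.041] mz about tool
t 32.5 grasp [0.5802 0.3448 0.1014] az 72.19 q6 -0.74 F [-3.5  3.   0.5] w 0.0089
shift [-0.0001 -0.0016  0.0028] yaw -0.5979
wrist 1893 ((580.8840942382812, 345.0591735839844), (8.606941223144531, 59.9735107421875), 72.72626495361328) 0.11625182744510268
```

Not at the stop yet (turned 144°). Continue.

Request:
servo_tool:
  rows:
    - {"x":0,"y":0,"z":0,"yaw":0.05}
    - {"x":0,"y":0,"z":0,"yaw":0.1}
    - {"x":0,"y":0,"z":0,"yaw":0.15}
    - {"x":0,"y":0,"z":0,"yaw":0.15}

```text
clock: 33.1
ee_pos: [0.5805, 0.3447, 0.2735]
orientation: [0.268, 0.963, 0.0, 0.0]
ft_force: [-2.7, 4.1, -0.2]
grip_width: 0.013
gripper_force: 34.2
```

```bash
python3 tq.py; python3 go.py .58 .344 .1 126; python3 key.py
```

```text
[0.57, 0.341, 1.259] mz about tool
t 33.1 grasp [0.5805 0.3447 0.1015] az 58.9 q6 -0.51 F [-2.7  4.1 -0.2] w 0.013
shift [ 0.0001 -0.0017  0.0029] yaw -0.7456
wrist 1928 ((580.6353149414062, 345.3882141113281), (8.930779457092285, 59.635292053222656), 68.5781478881836) 0.11623247150479271
```

The torque jumped to 1.26 N·m and the blade halted at 68.6° while the tool went on, so this is the stop (about 2.57 rad turned). Relax to the blade's angle, release and rise.

Request:
servo_tool:
  rows:
    - {"x":0,"y":0,"z":0,"yaw":-0.05}
    - {"x":0,"y":0,"z":0,"yaw":-0.08}
    - {"x":0,"y":0,"z":0,"yaw":-0.08}

```text
clock: 33.58
ee_pos: [0.5807, 0.3445, 0.2734]
orientation: [0.21, 0.978, 0.0, -0.0]
ft_force: [-3.4, 3.9, 1.1]
grip_width: 0.0099
gripper_force: 29.4
```

Request:
servo_tool:
  rows:
    - {"x":0,"y":0,"z":0,"yaw":0}
    - {"x":0,"y":0,"z":0,"yaw":0}
    - {"x":0,"y":0,"z":0,"yaw":0}
    - {"x":0,"y":0,"z":0,"yaw":0}
    - {"x":0,"y":0,"z":0,"yaw":0}
    - {"x":0,"y":0,"z":0,"yaw":0}
    - {"x":0,"y":0,"z":-0.1,"yaw":0}
    - {"x":0,"y":0,"z":-0.2,"yaw":0}
    - {"x":0,"y":0,"z":-0.2,"yaw":0}
  claw: 1

```text
clock: 34.7
ee_pos: [0.5813, 0.3446, 0.3788]
orientation: [0.21, 0.978, 0.003, 0.004]
ft_force: [0.9, 1.3, 0.5]
grip_width: 0.091
gripper_force: 0.0
```

```bash
python3 key.py; python3 go.py .58 .344 .1 68.5; python3 - <<'E'
from h import *
im=read_camera('side')[0];cv2.imwrite('pics/s9.png',im[:,:,::-1])
E
```

```text
wrist 745 ((578.7051391601562, 344.32122802734375), (8.23534870147705, 59.05284881591797), 69.12258911132812) 0.11326690516771244
t 34.8 grasp [0.5805 0.3441 0.2017] az 65.74 q6 -0.63 F [-0.4 -0.1 -0.2] w 0.0913
shift [ 0.0009 -0.0008  0.2034] yaw -0.0307
```

View pics/s9.png

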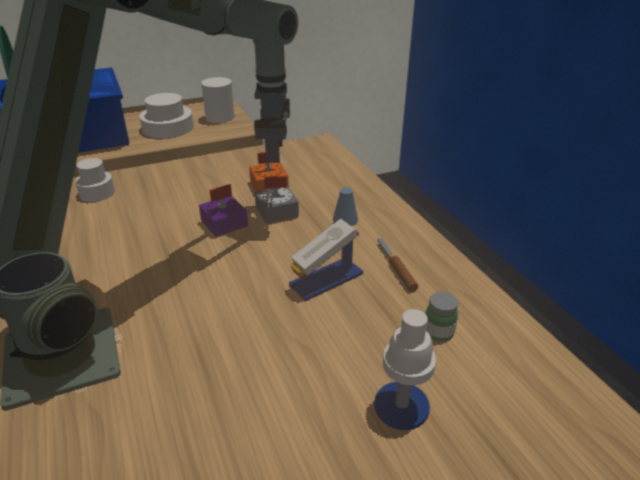

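Side view: the model stands on the pad (410,345), the mould lies on the strip against the ledge (325,248), the key holds at its stop, and the gouge, jar and cone are where they were.

```bash
python3 -c "
from plant import *
print(hand_in())"
```

```text
the job is handed in; nothing more can be done
None
```

I handed the job in at about 35 s: the model stands centred on the cork pad (about 1 mm off), the mould lies recess up along the strip against the yellow ledge, and the grey timer's key is wound to its stop. The result of the judging was not shown.

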